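# Level and pin the tilting tube stand, then load it

### The job

Swing the tilted cradle of the tube stand to level by its lever and lock it there by dropping the steel pin fully home through the guide into the index wheel. Only then gently lay the test tube that is lying on the worktop into the two V rests of the cradle, about centred, without dropping it. Do not knock over the other things or push them away.

Things in the scene. Friction and masses are not known exactly. Their poses are not given: they have to be found in the camera images.
- tilt_stand: Fixed aluminium stand, turned a little about the vertical: base plate 110 x 240 x 10 mm (its x, y, z), origin at the centre of its underside. Pillars at y = +80 (118 mm high) and -78 mm (166 mm high) carry a trunnion axis along y at z = 100 mm, with the cradle between them, the lever outside the +y pillar, index wheel and pin guide outside the -y pillar.
- cradle (a joint): Tilt of the cradle about the stand's +y axis, rad; 0 = level with the lever upright, limits -0.9 to 0.9. Starts negative: lever leaning to the stand's -x side (towards the robot), +x end of the cradle high. A stiff hinge (about 0.12 N m friction; 1 to 3 N at the knob): it stays where it is left.
- trunnion (a point): Point on the trunnion axis midway between the pillars, 100 mm above the worktop; axes as the stand's.
- lever_knob (a point): Centre of the black barrel knob (20 mm diameter, 24 mm long along y) on the lever, a 9 mm rod. It is 80 mm from the trunnion axis at stand y = +98 mm and swings with the cradle: 180 mm above the worktop, straight over the axis, when level. Pinched along y at its two ends it turns between the fingers while led along its arc.
- guide_mouth (a point): Centre of the upper mouth of the vertical round hole (12.5 mm, chamfered) through the steel pin guide, a 44 x 40 x 14 mm block on the -y pillar; its top is 166 mm above the worktop, the hole at stand x = 0, y = -102 mm. Close below it runs the rim of the index wheel.
- pin_home (a point): Where the pin's tip lies when the pin is fully home: 45 mm straight below guide_mouth, in a notch of the index wheel (steel, radius 48 mm, swings with the cradle). Its radial notches, 12 mm wide with flared mouths, come under the guide at tilts of -0.61, 0 (level) and +0.61 rad. Within about 0.07 rad the pin's cone pushes the wheel into line with a few newtons.
- lock_pin: Loose steel locking pin, 60 g, upright at the start; origin at its lower tip, z up its axis. Coned tip, 10 mm shaft up to 45 mm, flange 26 mm in diameter from 45 to 49 mm, plain cylindrical grip 18 mm in diameter from 50 to 76 mm. Fully home its flange lies on the guide.
- pin_tip (a point): The lower tip of the pin.
- park_block: Fixed grey block 50 x 50 x 48 mm with a vertical hole in which the pin stands at the start, its flange on the block's top, its tip 3 mm above the worktop. Origin at the centre of its underside.
- tube: Red-capped glass test tube, 131 mm long, 18 mm in diameter (cap 19.6 mm, the last 19 mm), 22 g. It lies on its side on the worktop in front of the stand, roughly along world y, and rolls when pushed sideways. Origin at the centre of the round closed end, z along the tube towards the cap. The other tubes stand in a rack at the back.
- tube_mid (a point): Middle of the tube's axis, 65.5 mm from the closed end; 9 to 10 mm above the worktop at the start.
- cradle_rest (a point): Where the tube's middle lies when loaded, 126.8 mm above the worktop when level; x = the cradle's length, along which the tube lies, either way round; z up from the cradle. Two 90 degree V rests, 29 mm wide at the top, 14 mm long, at x = -34 and +34 mm; between them 54 mm are free for fingers, the bed 29 mm below and the 12 mm axle crossing at x = 0, its top 21 mm below. An end stop at x = -76 mm is about as high as this point.
- milk_bottle: Bystander: capped glass milk bottle, 74 mm wide, 136 mm high; origin under its centre.
- vial: Bystander: small white-capped vial, 17 x 52 mm, standing; origin under its centre.
- cup: Bystander: lilac sample cup, 49 x 64 mm; origin under its centre.
Mind the look-alikes: they are no part of the job. What is shaped like the tube but brown or yellow is not meant.

How it is judged (in metres and radians):
On the way, in this order (a step that is already met when the one before it is completed fails the run):
1. the cradle stands level and the released pin is fully home in the guide, before the tube is laid in (horizontal distance between pin_tip and pin_home below 0.004 m and z of pin_tip in the frame of pin_home below 0.003 m and angle between lock_pin's own z axis and vertical below 0.12 rad and value of joint cradle between -0.06 and 0.06 rad and contact force between the fingers and lock_pin below 0.1 N), for 0.2 s.
2. the tube lies in both V rests of the locked, level cradle (horizontal distance between pin_tip and pin_home below 0.004 m and z of pin_tip in the frame of pin_home below 0.003 m and angle between lock_pin's own z axis and vertical below 0.12 rad and value of joint cradle between -0.06 and 0.06 rad and x of tube_mid in the frame of cradle_rest between -0.022 and 0.022 m and y of tube_mid in the frame of cradle_rest between -0.006 and 0.006 m and z of tube_mid in the frame of cradle_rest between -0.006 and 0.006 m and angle between the z axis of tube and the x axis of cradle_rest, either way round below 0.1 rad), for 0.2 s.
At the end, for the whole second after the job is handed in: Cradle level within 0.06 rad; pin in the guide (tip within 4 mm sideways of home, at most 3 mm above it, tilt under 0.12 rad); tube_mid within 22 mm of cradle_rest along the cradle, 6 mm across and in height, axes within 0.1 rad; tube and pin at rest (under 30 mm/s) (all of step 2 and linear speed of each of tube, lock_pin below 0.03 m/s); the robot touches nothing.
It fails at once if the tube is dropped or flung (moving faster than 0.6 m/s with no finger on it) (linear speed of tube above 0.6 m/s and contact force between the fingers and tube below 0.05 N).
It fails at once if the milk bottle, the vial or the cup is shifted by more than 30 mm or tipped (distance of any of milk_bottle, vial, cup from where it was at the start of the episode above 0.03 m or angle between any of milk_bottle, vial, cup's own z axis and vertical above 0.5 rad).
It also fails if it takes over 72 s, if anything falls off the work surface, if the arm or the gripper's body presses on something with over 40 N, if the wrist force passes 120 N, or if a joint passes its speed limit or range.

### The arm

A 7-joint arm with a two-finger parallel gripper is mounted at the origin on the work surface; the furniture and walls round the work are solid. World frame = base frame: x ahead of the robot, y to its left, z up, the work surface at z = 0. Lengths are in m, angles in degrees, forces in N, time in s.
With the tool pointing down it reaches from about 0.425 to 0.875 m from the base axis. Payload 4.7 kg.
Tool frame: the origin (TCP) lies midway between the tips of the shut fingers; the grasp point (between the pads) lies 19 mm behind it; z points along the fingers, y is the direction in which the jaws open and shut (so a half turn about z gives the same grasp; the last joint's range is limited). The gripper opens to 87 mm and grips with 3 to 60 N. Pads are 19 mm wide; open, the fingers measure 117 mm over their backs; the gripper's body (75 mm by 190 mm) begins 51 mm behind the grasp point.
Start: joints at [-71.671, 18.392, -4.016, 83.108, 1.295, 78.541, -3.26], TCP at [0.196, 0.62, 0.223] pointing down, gripper open.
Joint ranges: [-163.93, 163.93], [-17.29, 119.83], [-79.2, 71.16], [3.27, 140.29], [-89.18, 269.18], [5.43, 117.66], [-154.24, 154.24]. Speed limits (degrees/s): [147.25, 147.25, 180, 180, 180, 180, 180].

### API

Orientations are given as [roll, pitch, yaw] about the fixed x, y, z axes, in that order (R = Rz(yaw) Ry(pitch) Rx(roll)).
In Python, from cell import env gives the robot as it stands. The module is installed in compiled form; this text tells all that it offers.
- The arm moves only by the tool servo_tool, never from a script. Its argument "plan" is a list of rows, each a list of 3 entries, a list of its own where there are three numbers: the opening, from 0 (shut) to 1 (fully open), then the shift along the tool's x, y, z in cm, then the turn, a rotation vector about the tool's x, y, z in degrees. A call has 1 to 20 rows; each row shifts and turns the pose as measured when the row begins, along the tool's axes as they then stand; what a row does not reach is not made up. A row lasts 1/12 s, in which the tool goes at most 41.7 mm and 7.16 degrees, less where a joint would pass 70% of its speed; a pose out of reach is approached as far as the arm can. A call is refused whole if a number of a shift passes 4.17 or a number of a turn 7.16, either way. A call with a gripper value outside its range is refused whole. The fingers move at their own pace and stop on an object; "force" is the grip in N (left out, the last holds). Time passes only in rows, so rows that do not move let the fingers close. It gives the time, the measured TCP pose, the force and the opening at its end, in the units of the state.
- env.get_obs(): the state, without advancing time (a new reading comes with each control period).
- env.read_camera(name): name is "side" or "top" or "wrist"; returns a dict with "image" (400x640x3 uint8, blue, green, red), "fx", "fy", "cx", "cy" (pixels), "k1" (the pictures are not rectified: a ray, as slopes to the right and down, at radius r is drawn at 1 + k1 r^2 times it, then the intrinsics apply), "rvec" (rotation vector, rad) and "tvec" (3), from world to camera coordinates, as OpenCV has them; the wrist camera has in their place "T_tool_cam" (4x4, takes a point from camera to tool coordinates, whose origin is the TCP and whose axes are the flange's). Camera axes: x right, y down, z forward; pixel columns grow to the right and rows downward; lengths in m; the calibration is good to about 2 mm. A picture is of the moment at which its call begins: read the wrist's pose just before it. There is no depth.
- env.sign_off(): hands the job in, once; it reports no verdict.
The state is a dict: "time_s": time; "qpos": joint angles; "joint_velocities": joint speeds; "effort": joint torques, N m; "tool_pos": TCP position; "tool_rot": TCP orientation; "force": force on the tool from outside, world axes, zero at the start; "wrist_torque": the same for the moment, N m; "grip_width": finger opening in m.
Only numpy, scipy, OpenCV 4.12 (cv2) and the standard library are available. Lean on these libraries where they do the work, as an engineer would, in place of code of your own. Each camera call takes 0.05 s, during which the arm holds its last target. There are 200 camera calls.

## Working session

There is one attempt and no reset: what is moved stays moved. The work goes in short steps, Python scripts to look and compute and a tool call to move; the robot and the scene stay as the last step left them, time stands still between calls to the robot, and variables do not carry over. Pictures are saved under pics/ and viewed, about 8 in all and at most 12, crops included, and the job is handed in when it is done.

Besides the shell and the picture viewer there is one more tool, called as name([rows], argument=value, ...), one row to a line, values as JSON. servo_tool: Moves the arm, as the interface text tells. Its arguments: {"type":"object","properties":{"plan":{"type":"array"},"force":{"type":"number"}},"required":["plan"]}

```bash
mkdir -p pics; ls; cat > h.py <<'E'
import numpy as np, cv2
from cell import env
from scipy.spatial.transform import Rotation as R
def cam(name):
    o=env.get_obs(); c=env.read_camera(name)
    if name=="wrist":
        T=np.eye(4); T[:3,:3]=R.from_euler('xyz',o['tool_rot'],degrees=True).as_matrix(); T[:3,3]=o['tool_pos']
        M=T@np.array(c['T_tool_cam'])   # cam->world
        c['Rcw']=M[:3,:3]; c['C']=M[:3,3]
    else:
        r=R.from_rotvec(np.array(c['rvec']).ravel()).as_matrix()
        c['Rcw']=r.T; c['C']=-r.T@np.array(c['tvec']).ravel()
    return c
def save(name,fn):
    c=cam(name); cv2.imwrite('pics/'+fn+'.png',c['image'])
    np.save('pics/'+fn+'.npy',{k:v for k,v in c.items()},allow_pickle=True); return c
def load(fn): return np.load('pics/'+fn+'.npy',allow_pickle=True).item()
def ray(c,u,v):
    d=np.array([(u-c['cx'])/c['fx'],(v-c['cy'])/c['fy']]); s=d.copy()
    for _ in range(30): s=d/(1+c['k1']*(s@s))
    r=c['Rcw']@np.array([s[0],s[1],1]); return r/np.linalg.norm(r)
def atz(c,u,v,z):
    r=ray(c,u,v); return c['C']+r*(z-c['C'][2])/r[2]
def proj(c,p):
    q=c['Rcw'].T@(np.array(p)-c['C']); s=q[:2]/q[2]; s=s*(1+c['k1']*(s@s))
    return np.array([c['fx']*s[0]+c['cx'],c['fy']*s[1]+c['cy']])
def tri(*a):
    A=np.zeros((3,3));b=np.zeros(3)
    for c,u,v in a:
        r=ray(c,u,v);P=np.eye(3)-np.outer(r,r);A+=P;b+=P@c['C']
    return np.linalg.solve(A,b)
E
python3 - <<'E'
from h import *
np.set_printoptions(precision=4,suppress=True)
for n in ("top","side"):
    c=save(n,n+'0'); print(n,c['C'],c['Rcw'][:,2],c['fx'],c['k1'])
print(env.get_obs())
E
```

```text
pics
top [ 0.427  -0.0671  1.1128] [ 0.0943  0.0301 -0.9951] 446.8170726963402 0.04139100495429788
side [0.3953 0.814  0.6646] [ 0.1253 -0.8422 -0.5244] 377.05932937662436 0.011268908728575014
{'time_s': 0.1, 'qpos': array([-71.6706,  18.4343,  -4.0154,  83.1673,   1.2952,  78.5397,
        -3.2598]), 'joint_velocities': array([ 0.0031, -0.0415, -0.0087, -0.2369,  0.0701,  0.0669,  0.0468]), 'effort': array([ -0.0001, -49.2575,  -0.4058, -31.3395,  -0.0643,   0.0395,
         0.0001]), 'tool_pos': array([0.1956, 0.6194, 0.2216]), 'tool_rot': array([-179.904 ,    0.0056,  162.4802]), 'force': array([-0.6318,  0.4777, -0.0723]), 'wrist_torque': array([ 0.0299, -0.0322, -0.032 ]), 'grip_width': 0.08716465950430537}
```

View pics/top0.png

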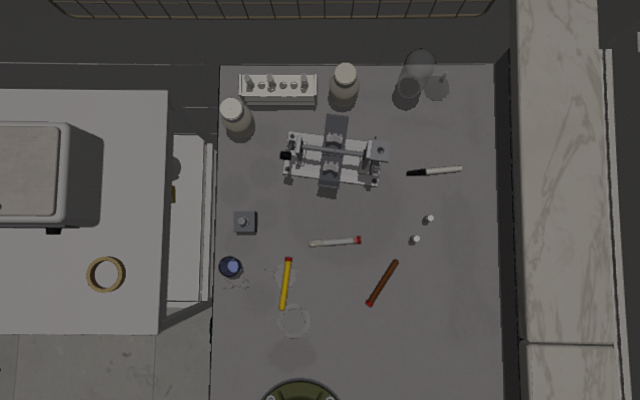

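View pics/side0.png

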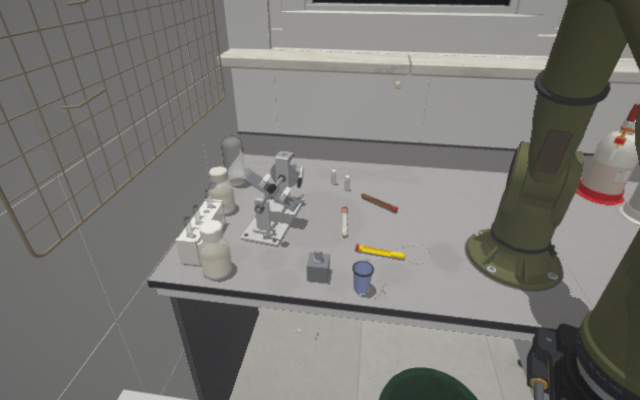

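Top view: stand at (333,155) with its lever knob at (286,155) and the pin guide at (380,150). The park block with the pin is at (245,222). The white, red-capped tube is at (335,242). Look-alikes are the yellow tube (285,283), the brown one (382,283), the pen (435,171) and the rack tubes (278,85). I choose the clear one at (335,242) and check it in a crop.

```bash
python3 - <<'E'
from h import *
i=cv2.imread('pics/top0.png')[112:262,225:425]
i=cv2.convertScaleAbs(cv2.resize(i,(800,600),interpolation=cv2.INTER_CUBIC),alpha=1.6)
cv2.imwrite('pics/top0c.png',i)
i=cv2.imread('pics/side0.png')[140:290,175:375]
i=cv2.convertScaleAbs(cv2.resize(i,(800,600),interpolation=cv2.INTER_CUBIC),alpha=1.3)
cv2.imwrite('pics/side0c.png',i)
E
```

```text
(no output)
```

View pics/top0c.png

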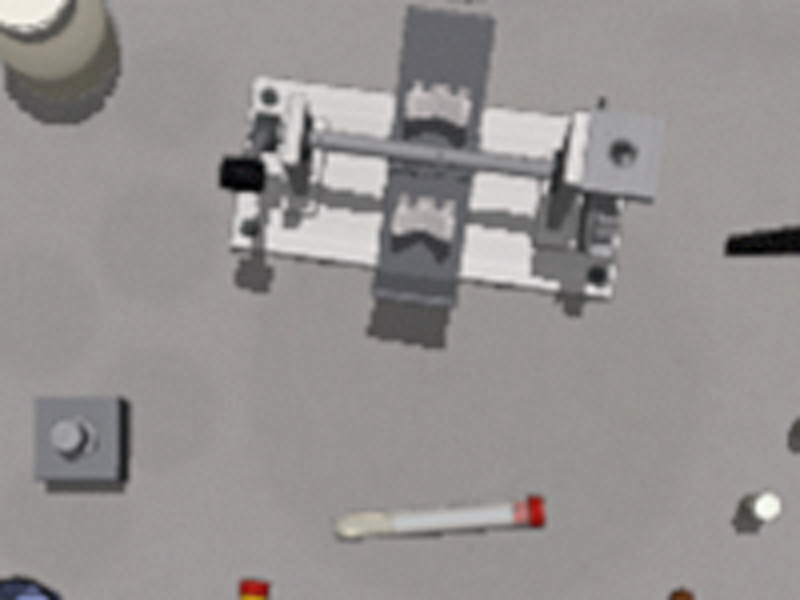

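View pics/side0c.png

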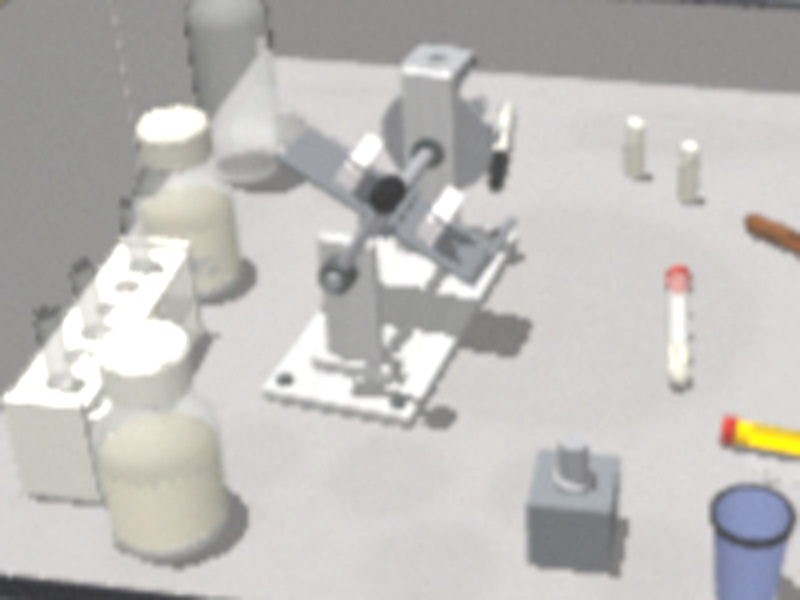

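```bash
python3 - <<'E'
from h import *
np.set_printoptions(precision=4,suppress=True)
t=load('top0');s=load('side0')
T=lambda x,y:((x+.5)/4-.5+225,(y+.5)/4-.5+112)
S=lambda x,y:((x+.5)/4-.5+175,(y+.5)/4-.5+140)
a,b,c=[atz(t,*T(*p),.01) for p in((258,78),(232,250),(612,298))]
print('corners',a,b,c,'len',np.linalg.norm(a-b),np.linalg.norm(b-c)); 
ctr=(a+c)/2; ey=(b-c)/np.linalg.norm(b-c); ex=(a-b)/np.linalg.norm(a-b)
print('ctr',ctr,'yaw from y',np.degrees(np.arctan2(-ey[0],ey[1])),'from x',np.degrees(np.arctan2(ex[1],ex[0])))
g=atz(t,*T(624,152),.166);print('guide top',g,'tri',tri((t,*T(624,152)),(s,*S(438,58))))
print('knob tri',tri((t,*T(242,173)),(s,*S(387,194))))
print('pin top',atz(t,*T(68,438),.079),'tri',tri((t,*T(68,438)),(s,*S(574,442))))
print('block ctr',atz(t,*T(79,438),.048), 'sz',atz(t,*T(36,397),.048)-atz(t,*T(122,480),.048))
e1=atz(t,*T(335,527),.009);e2=atz(t,*T(545,510),.01);print('tube',e1,e2,(e1+e2)/2,np.linalg.norm(e1-e2))
print('tube side',atz(s,*S(679,383),.009),atz(s,*S(678,268),.012))
for n,p in dict(bottle=(40,5),vial=(766,506)).items(): print(n,atz(t,*T(*p),.13 if n=='bottle' else .05))
print('cup',atz(t,230,266,.06), 'vial2', atz(t,430,218,.05),'pen',atz(t,408,173,.01))
E
```

```text
corners [0.718  0.0357 0.01  ] [0.6084 0.0505 0.01  ] [ 0.5791 -0.186   0.01  ] len 0.11059247583978692 0.2383388391637502
ctr [ 0.6485 -0.0752  0.01  ] yaw from y -7.063294297251587 from x -7.705242819531485
guide top [ 0.6364 -0.1759  0.166 ] tri [ 0.6361 -0.1761  0.1651]
knob tri [0.6232 0.0285 0.1706]
pin top [0.4862 0.137  0.079 ] tri [0.487  0.1374 0.0774]
block ctr [0.488  0.1365 0.048 ] sz [0.0494 0.0528 0.    ]
tube [ 0.4363 -0.0156  0.009 ] [ 0.4478 -0.1445  0.01  ] [ 0.4421 -0.08    0.0095] 0.12938922329218988
tube side [ 0.4354 -0.0138  0.009 ] [ 0.4476 -0.1509  0.012 ]
bottle [0.728  0.1484 0.13  ]
vial [ 0.4505 -0.2712  0.05  ]
cup [0.3818 0.1655 0.06  ] vial2 [ 0.4982 -0.3042  0.05  ] pen [ 0.6121 -0.261   0.01  ]
```

Crop check: the clear tube with the red cap lies at crop (441,517). The pin stands in its block at (68,438), the guide hole is at (624,152), and the knob is at (242,173). All measurements agree with the given sizes: stand yaw about −7.4°, tilt about −0.5 rad. Moving to hover over the knob.

servo_tool([
  [1, [0, 0, -1], [0, 0, -5]],
  [1, [0, 0, -1], [0, 0, -5]],
  [1, [-2.7, -2.9, 0], [0, 0, 0]],
  [1, [-2.7, -2.9, 0], [0, 0, 0]],
  [1, [-2.7, -2.9, 0], [0, 0, 0]],
  [1, [-2.7, -2.9, 0], [0, 0, 0]],
  [1, [-2.7, -2.9, 0], [0, 0, 0]],
  [1, [-2.7, -2.9, 0], [0, 0, 0]],
  [1, [-2.7, -2.9, 0], [0, 0, 0]],
  [1, [-2.7, -2.9, 0], [0, 0, 0]],
  [1, [-2.7, -2.9, 0], [0, 0, 0]],
  [1, [-2.7, -2.9, 0], [0, 0, 0]],
  [1, [-2.7, -2.9, 0], [0, 0, 0]],
  [1, [-2.7, -2.9, 0], [0, 0, 0]],
  [1, [-2.7, -2.9, 0], [0, 0, 0]],
  [1, [-2.7, -2.9, 0], [0, 0, 0]],
], force=15)

```text
time_s: 1.43
tool_pos: [0.5258, 0.1587, 0.233]
tool_rot: [-179.5, -0.7, 174.3]
force: [0.4, 1.1, 1.2]
grip_width: 0.0869
```

```bash
cat > to.py <<'E'
import sys
from h import *
# remaining shift (cm, tool axes) and yaw turn (deg, about tool z) to target x y z yaw
np.set_printoptions(precision=2,suppress=True)
o=env.get_obs(); r=R.from_euler('xyz',o['tool_rot'],degrees=True)
x,y,z,w=map(float,sys.argv[1:5])
q=R.from_euler('xyz',[180,0,w],degrees=True)
print('t %.2f'%o['time_s'],'pos',np.round(o['tool_pos'],4),'rot',o['tool_rot'],'F',o['force'],'w %.4f'%o['grip_width'],'q7 %.1f'%o['qpos'][6])
print('shift cm now-axes',100*(r.inv().apply(np.array([x,y,z])-o['tool_pos'])),'final-axes',100*(q.inv().apply(np.array([x,y,z])-o['tool_pos'])),'turn',(r.inv()*q).as_rotvec(degrees=True))
E
python3 to.py .6232 .0285 .235 172.6
```

```text
t 1.43 pos [0.53 0.16 0.23] rot [-179.51   -0.67  174.32] F [0.39 1.07 1.17] w 0.0869 q7 66.4
shift cm now-axes [-10.98 -11.99  -0.23] final-axes [-11.33 -11.65  -0.2 ] turn [-0.5  -0.67  1.72]
```

servo_tool([
  [1, [-2.5, -2.7, 0], [-0.5, -0.7, 1.7]],
  [1, [-2.5, -2.6, 0], [0, 0, 0]],
  [1, [-2.5, -2.6, 0], [0, 0, 0]],
  [1, [-2.5, -2.6, 0], [0, 0, 0]],
  [1, [-1, -1, 0], [0, 0, 0]],
  [1, [0, 0, 0], [0, 0, 0]],
  [1, [0, 0, 0], [0, 0, 0]],
])

```text
time_s: 2.02
tool_pos: [0.6259, 0.0107, 0.2299]
tool_rot: [-179.6, -0.0, 171.6]
force: [-0.8, 0.6, -0.1]
grip_width: 0.0875
```

```bash
sed -i 's/precision=2/precision=3/' to.py; python3 to.py .6232 .0285 .152 172.6; python3 - <<'E'
from h import *
c=save('wrist','w1')
for n,p in dict(knob=(.6232,.0285,.1706),knobL=(.6611,.022,.18)).items(): print(n,proj(c,p))
E
```

```text
t 2.02 pos [0.626 0.011 0.23 ] rot [-179.562   -0.012  171.625] F [-0.843  0.608 -0.087] w 0.0875 q7 83.2
shift cm now-axes [0.525 1.777 7.773] final-axes [0.497 1.726 7.786] turn [-0.438 -0.016 -0.975]
knob [341.05943638 214.33996126]
knobL [339.54904325 266.8246653 ]
```

View pics/w1.png

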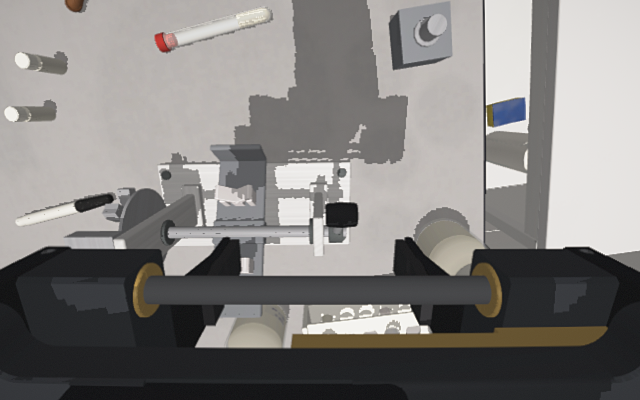

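The wrist view shows the knob at (341,214), exactly where I predicted it. Lowering onto it.

servo_tool([
  [0.7, [0.5, 1.75, 0], [-0.4, 0, -1]],
  [0.7, [0, 0, 0.5], [0, 0, 0]],
  [0.7, [0, 0, 2], [0, 0, 0]],
  [0.7, [0, 0, 2.3], [0, 0, 0]],
  [0.7, [0, 0, 1.8], [0, 0, 0]],
  [0.7, [0, 0, 0], [0, 0, 0]],
])

```text
time_s: 2.57
tool_pos: [0.6197, 0.0453, 0.162]
tool_rot: [179.5, -0.0, 173.8]
force: [-1.0, -0.1, 0.1]
grip_width: 0.0621
```

```bash
python3 to.py .6232 .0285 .153 172.6
```

```text
t 2.57 pos [0.62  0.045 0.162] rot [179.541  -0.01  173.814] F [-0.953 -0.102  0.086] w 0.0621 q7 83.3
shift cm now-axes [-0.53  -1.643  0.883] final-axes [-0.564 -1.624  0.897] turn [ 0.459 -0.014  1.214]
```

servo_tool([
  [0.7, [-0.3, -0.8, 0.3], [0.3, 0, 0.6]],
  [0.7, [0, 0, 0.2], [0, 0, 0]],
  [0.7, [0, 0, 0], [0, 0, 0]],
])

```text
time_s: 2.82
tool_pos: [0.6209, 0.0412, 0.1574]
tool_rot: [179.8, -0.1, 173.6]
force: [0.3, -0.3, 0.7]
grip_width: 0.061
```

```bash
python3 to.py .6232 .0285 .153 172.6
```

```text
t 2.82 pos [0.621 0.041 0.157] rot [179.766  -0.05  173.552] F [ 0.273 -0.331  0.736] w 0.0610 q7 83.4
shift cm now-axes [-0.37  -1.235  0.436] final-axes [-0.391 -1.227  0.441] turn [ 0.234 -0.052  0.952]
```

servo_tool([
  [0.7, [-0.2, -0.7, 0.2], [0.2, 0, 0.6]],
  [0.7, [-0.2, -0.6, 0.2], [0, 0, 0.4]],
  [0.7, [0, -0.3, 0], [0, 0, 0]],
  [0.7, [0, 0, 0], [0, 0, 0]],
])

```text
time_s: 3.15
tool_pos: [0.6251, 0.0229, 0.1563]
tool_rot: [179.9, 0.2, 172.4]
force: [0.4, -0.1, 0.2]
grip_width: 0.0606
```

```bash
python3 to.py .6232 .0285 .153 172.6
```

```text
t 3.15 pos [0.625 0.023 0.156] rot [179.929   0.244 172.437] F [ 0.37  -0.086  0.25 ] w 0.0606 q7 84.0
shift cm now-axes [0.262 0.531 0.328] final-axes [0.259 0.532 0.328] turn [ 0.071  0.245 -0.163]
```

servo_tool([
  [0.7, [0.2, 0.4, 0.3], [0, 0.2, 0]],
  [0.7, [0.1, 0.2, 0.2], [0, 0, 0]],
  [0.7, [0, 0, 0], [0, 0, 0]],
  [0.2, [0, 0, 0], [0, 0, 0]],
  [0.1, [0, 0, 0], [0, 0, 0]],
  [0.1, [0, 0, 0], [0, 0, 0]],
  [0.1, [0, 0, 0], [0, 0, 0]],
  [0.1, [0, 0, 0], [0, 0, 0]],
  [0.1, [0, 0, 0], [0, 0, 0]],
], force=15)

```text
time_s: 3.9
tool_pos: [0.6231, 0.0299, 0.1515]
tool_rot: [179.9, 0.1, 172.4]
force: [-0.9, -0.6, -0.4]
grip_width: 0.0286
```

```bash
python3 to.py .6611 .022 .161 172.6
```

```text
t 3.90 pos [0.623 0.03  0.151] rot [179.882   0.078 172.407] F [-0.914 -0.563 -0.367] w 0.0286 q7 83.4
shift cm now-axes [-3.873 -0.276 -0.948] final-axes [-3.871 -0.291 -0.952] turn [ 0.118  0.079 -0.193]
```

servo_tool([
  [0.1, [0, 0, 0], [0, 0, 0]],
  [0.1, [0, 0, 0], [0, 0, 0]],
  [0.1, [0, 0, 0], [0, 0, 0]],
  [0.1, [-0.5, 0, -0.25], [0, 0, 0]],
  [0.1, [-0.5, 0, -0.22], [0, 0, 0]],
  [0.1, [-0.5, 0, -0.18], [0, 0, 0]],
  [0.1, [-0.5, 0, -0.14], [0, 0, 0]],
  [0.1, [-0.5, 0, -0.1], [0, 0, 0]],
  [0.1, [0, 0, 0], [0, 0, 0]],
  [0.1, [0, 0, 0], [0, 0, 0]],
])

```text
time_s: 4.73
tool_pos: [0.6464, 0.0258, 0.1601]
tool_rot: [180.0, -0.5, 172.4]
force: [-3.3, 0.2, 1.2]
grip_width: 0.024
```

```bash
python3 to.py .6611 .022 .161 172.6
```

```text
t 4.73 pos [0.646 0.026 0.16 ] rot [179.976  -0.534 172.389] F [-3.328  0.185  1.231] w 0.0240 q7 84.5
shift cm now-axes [-1.508 -0.178 -0.1  ] final-axes [-1.508 -0.184 -0.086] turn [ 0.025 -0.534 -0.211]
```

servo_tool([
  [0.1, [-0.5, -0.05, -0.08], [0, -0.3, 0]],
  [0.1, [-0.5, -0.05, -0.06], [0, 0, 0]],
  [0.1, [-0.4, 0, -0.03], [0, 0, 0]],
  [0.1, [-0.2, 0, 0], [0, 0, 0]],
  [0.1, [0, 0, 0], [0, 0, 0]],
  [0.1, [0, 0, 0], [0, 0, 0]],
])

```text
time_s: 5.23
tool_pos: [0.6641, 0.0234, 0.1618]
tool_rot: [179.9, -0.2, 172.4]
force: [-3.4, 0.4, 1.5]
grip_width: 0.0233
```

```bash
python3 to.py .6611 .022 .161 172.6
```

```text
t 5.23 pos [0.664 0.023 0.162] rot [179.91   -0.185 172.44 ] F [-3.392  0.433  1.468] w 0.0233 q7 85.2
shift cm now-axes [ 0.283 -0.182  0.077] final-axes [ 0.284 -0.181  0.076] turn [ 0.09  -0.184 -0.16 ]
```

servo_tool([
  [0.1, [0.3, 0, 0], [0, -0.2, 0]],
  [0.1, [0.15, 0, 0], [0, 0, 0]],
  [0.1, [0, 0, 0], [0, 0, 0]],
  [0.1, [0, 0, 0], [0, 0, 0]],
])

```text
time_s: 5.57
tool_pos: [0.662, 0.0237, 0.1618]
tool_rot: [179.9, 0.4, 172.4]
force: [-0.2, -0.3, -0.6]
grip_width: 0.0236
```

```bash
python3 to.py .6611 .022 .161 172.6
```

```text
t 5.57 pos [0.662 0.024 0.162] rot [179.908   0.431 172.434] F [-0.203 -0.253 -0.622] w 0.0236 q7 85.0
shift cm now-axes [ 0.063 -0.179  0.079] final-axes [ 0.063 -0.179  0.08 ] turn [ 0.091  0.431 -0.166]
```

servo_tool([
  [0.6, [0, 0, 0], [0, 0, 0]],
  [0.6, [0, 0, 0], [0, 0, 0]],
  [0.6, [0, 0, 0], [0, 0, 0]],
  [0.6, [0, 0, 0], [0, 0, 0]],
  [0.6, [0, 0, -1.5], [0, 0, 0]],
  [0.6, [0, 0, -2.5], [0, 0, 0]],
  [0.6, [0, 0, -2], [0, 0, 0]],
  [0.6, [2, 1, -1], [0, 0, 0]],
  [0.6, [3.5, 1.6, 0], [0, 0, 0]],
  [0.6, [3.5, 1.6, 0], [0, 0, 0]],
  [0.6, [3.5, 1.6, 0], [0, 0, 0]],
  [0.6, [3, 1.4, 0], [0, 0, 0]],
  [0.6, [2, 1, 0], [0, 0, 0]],
  [0.6, [1, 0.4, 0], [0, 0, 0]],
  [0.6, [0, 0, 0], [0, 0, 0]],
  [0.6, [0, 0, 0], [0, 0, 0]],
])

```text
time_s: 6.9
tool_pos: [0.4857, 0.1341, 0.2343]
tool_rot: [180.0, 1.0, 172.2]
force: [0.5, 0.9, 0.0]
grip_width: 0.0523
```

```bash
python3 to.py .4865 .137 .14 172.6; python3 - <<'E'
from h import *
c=save('wrist','w2'); t=save('top','t2'); s=save('side','s2')
print('pintop',proj(c,(.4865,.137,.079)),'top knob',proj(t,(.6611,.022,.18)))
a=cv2.resize(t['image'][125:205,265:405],(800,457),interpolation=cv2.INTER_CUBIC)
cv2.imwrite('pics/t2c.png',cv2.convertScaleAbs(a,alpha=1.6))
E
```

```text
t 6.90 pos [0.486 0.134 0.234] rot [179.976   0.955 172.155] F [0.467 0.864 0.024] w 0.0523 q7 63.1
shift cm now-axes [0.116 0.296 9.425] final-axes [-0.044  0.299  9.425] turn [ 0.02   0.955 -0.445]
pintop [319.99508257 188.4994088 ] top knob [288.03975068 136.67259253]
```

View pics/w2.png

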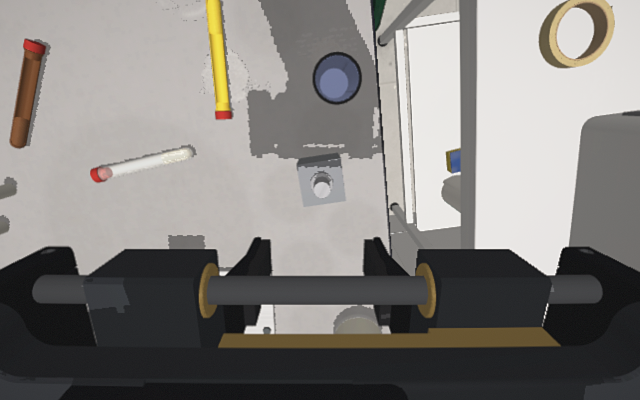

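View pics/t2c.png

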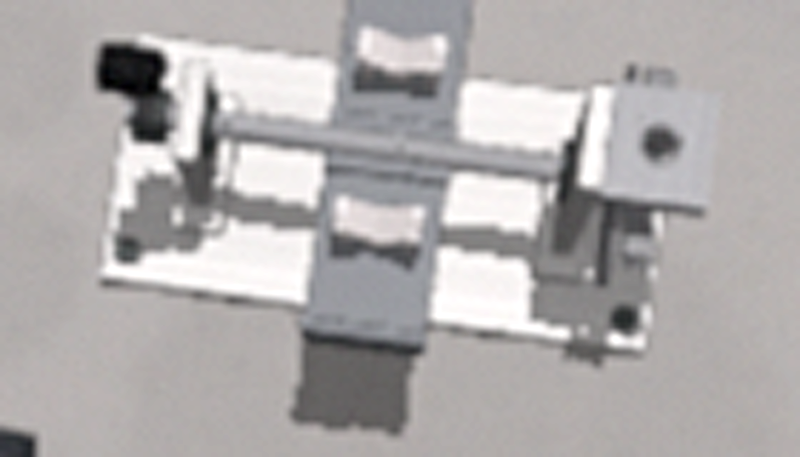

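Level: the knob is at crop (132,68), i.e. (288.1,136.9), against a predicted level position of (288.0,136.7). The pin top is at (321,186) in the wrist view and the tube runs from (92,174) to (194,153).

```bash
python3 - <<'E'
from h import *
np.set_printoptions(precision=4,suppress=True)
c=load('w2')
print(atz(c,321,186,.079)); a=atz(c,92,175,.009);b=atz(c,194,153,.009);print(a,b,(a+b)/2)
c=load('w1'); print('w1',atz(c,433,24,.079)); a=atz(c,157,43,.009);b=atz(c,271,15,.009);print(a,b,(a+b)/2)
E
```

```text
[0.484  0.1384 0.079 ]
[ 0.4471 -0.149   0.009 ] [ 0.4382 -0.0127  0.009 ] [ 0.4426 -0.0809  0.009 ]
w1 [0.4871 0.1352 0.079 ]
[ 0.4467 -0.1466  0.009 ] [ 0.4388 -0.0145  0.009 ] [ 0.4427 -0.0805  0.009 ]
```

servo_tool([
  [0.6, [0, 0.2, 2], [0, 0.5, -0.3]],
  [0.6, [0, 0.1, 3], [0, 0.3, 0]],
  [0.6, [0, 0.1, 2.5], [0, 0, 0]],
  [0.6, [0, 0, 1.2], [0, 0, 0]],
  [0.6, [0, 0, 0.4], [0, 0, 0]],
  [0.6, [0, 0, 0], [0, 0, 0]],
])

```text
time_s: 7.55
tool_pos: [0.4963, 0.1296, 0.1399]
tool_rot: [-179.8, 0.4, 171.5]
force: [0.1, -1.4, 0.4]
grip_width: 0.0517
```

```bash
python3 to.py .4866 .137 .056 172.6
```

```text
t 7.55 pos [0.496 0.13  0.14 ] rot [-179.82     0.419  171.492] F [ 0.124 -1.359  0.443] w 0.0517 q7 65.1
shift cm now-axes [1.132 0.614 8.379] final-axes [1.059 0.608 8.389] turn [-0.184  0.417 -1.108]
```

servo_tool([
  [0.6, [0.6, 0.3, 1], [-0.1, 0.3, -0.6]],
  [0.6, [0.5, 0.3, 1.5], [0, 0, -0.3]],
  [0.6, [0.1, 0.1, 0.8], [0, 0, 0]],
  [0.6, [0, 0, 0], [0, 0, 0]],
  [0.6, [0, 0, 0], [0, 0, 0]],
])

```text
time_s: 7.97
tool_pos: [0.4885, 0.1376, 0.1073]
tool_rot: [180.0, 0.3, 172.3]
force: [0.4, 0.4, -0.1]
grip_width: 0.0523
```

```bash
python3 to.py .4866 .137 .056 172.6
```

```text
t 7.97 pos [0.488 0.138 0.107] rot [179.992   0.322 172.276] F [ 0.405  0.391 -0.102] w 0.0523 q7 65.4
shift cm now-axes [ 0.208 -0.084  5.132] final-axes [ 0.179 -0.083  5.133] turn [ 0.007  0.322 -0.324]
```

servo_tool([
  [0.6, [0.15, -0.05, 1.2], [0, 0.2, -0.2]],
  [0.6, [0.1, 0, 1.6], [0, 0, 0]],
  [0.6, [0, 0, 1.2], [0, 0, 0]],
  [0.6, [0, 0, 0.6], [0, 0, 0]],
  [0.6, [0, 0, 0.2], [0, 0, 0]],
  [0.6, [0, 0, 0], [0, 0, 0]],
  [0.6, [0, 0, 0], [0, 0, 0]],
])

```text
time_s: 8.55
tool_pos: [0.4895, 0.1381, 0.0595]
tool_rot: [179.8, 0.5, 172.5]
force: [-0.4, -0.1, -0.1]
grip_width: 0.0521
```

```bash
python3 to.py .4866 .137 .056 172.6
```

```text
t 8.55 pos [0.489 0.138 0.059] rot [179.764   0.464 172.511] F [-0.394 -0.11  -0.144] w 0.0521 q7 67.0
shift cm now-axes [ 0.276 -0.145  0.351] final-axes [ 0.273 -0.143  0.354] turn [ 0.235  0.464 -0.088]
```

servo_tool([
  [0.6, [0.3, -0.15, 0.2], [0.2, 0.4, 0]],
  [0.6, [0.15, 0, 0.15], [0, 0, 0]],
  [0.6, [0, 0, 0], [0, 0, 0]],
  [0.1, [0, 0, 0], [0, 0, 0]],
  [0.1, [0, 0, 0], [0, 0, 0]],
  [0.1, [0, 0, 0], [0, 0, 0]],
  [0.1, [0, 0, 0], [0, 0, 0]],
  [0.1, [0, 0, 0], [0, 0, 0]],
  [0.1, [0, 0, 0], [0, 0, 0]],
  [0.1, [0, 0, 0], [0, 0, 0]],
], force=35)

```text
time_s: 9.38
tool_pos: [0.4863, 0.1379, 0.0584]
tool_rot: [179.8, 0.3, 172.5]
force: [-0.9, 0.9, -0.0]
grip_width: 0.0165
```

```bash
python3 to.py .4866 .137 .056 172.6
```

```text
t 9.38 pos [0.486 0.138 0.058] rot [179.815   0.262 172.524] F [-0.947  0.862 -0.034] w 0.0165 q7 67.0
shift cm now-axes [-0.036 -0.089  0.235] final-axes [-0.037 -0.088  0.236] turn [ 0.185  0.262 -0.075]
```

servo_tool([
  [0.1, [0, 0, -0.6], [0, 0, 0]],
  [0.1, [0, 0, -1], [0, 0, 0]],
  [0.1, [0, 0, -1.5], [0, 0, 0]],
  [0.1, [0, 0, -2], [0, 0, 0]],
  [0.1, [0, 0, -2.5], [0, 0, 0]],
  [0.1, [0, 0, -3], [0, 0, 0]],
  [0.1, [0, 0, -3], [0, 0, 0]],
  [0.1, [0, 0, -2.5], [0, 0, 0]],
  [0.1, [0, 0, -1.8], [0, 0, 0]],
  [0.1, [0, 0, -1], [0, 0, 0]],
  [0.1, [0, 0, -0.4], [0, 0, 0]],
  [0.1, [0, 0, 0], [0, 0, 0]],
  [0.1, [0, 0, 0], [0, 0, 0]],
])

```text
time_s: 10.47
tool_pos: [0.4842, 0.1359, 0.2671]
tool_rot: [179.7, 0.4, 172.4]
force: [0.6, 0.2, -1.1]
grip_width: 0.0164
```

```bash
python3 to.py .6360 -.1762 .25 172.6
```

```text
t 10.47 pos [0.484 0.136 0.267] rot [179.746   0.434 172.416] F [ 0.6    0.226 -1.051] w 0.0164 q7 63.3
shift cm now-axes [-19.156 -28.944   1.726] final-axes [-19.076 -28.998   1.709] turn [ 0.253  0.434 -0.184]
```

servo_tool([
  [0.1, [-1, -1.5, 0], [0.2, 0.4, -0.1]],
  [0.1, [-1.8, -2.7, 0], [0, 0, 0]],
  [0.1, [-2.2, -3.3, 0], [0, 0, 0]],
  [0.1, [-2.2, -3.3, 0], [0, 0, 0]],
  [0.1, [-2.2, -3.3, 0], [0, 0, 0]],
  [0.1, [-2.2, -3.3, 0], [0, 0, 0]],
  [0.1, [-2.2, -3.3, 0], [0, 0, 0]],
  [0.1, [-1.8, -2.8, 0], [0, 0, 0]],
  [0.1, [-1.3, -2, 0], [0, 0, 0]],
  [0.1, [-0.8, -1.2, 0], [0, 0, 0]],
  [0.1, [-0.4, -0.6, 0], [0, 0, 0]],
  [0.1, [0, 0, 0], [0, 0, 0]],
  [0.1, [0, 0, 0], [0, 0, 0]],
  [0.1, [0, 0, 0], [0, 0, 0]],
])

```text
time_s: 11.63
tool_pos: [0.624, -0.1657, 0.2401]
tool_rot: [-179.6, -2.2, 173.1]
force: [-0.4, -0.6, -1.2]
grip_width: 0.0165
```

```bash
python3 to.py .6360 -.1762 .25 172.6;python3 - <<'E'
from h import *
c=save('wrist','w3');t=save('top','t3');s=save('side','s3');o=env.get_obs();print(o['tool_pos'])
a=cv2.resize(s['image'][130:230,220:353],(532,400),interpolation=cv2.INTER_CUBIC)
cv2.imwrite('pics/m3.png',cv2.convertScaleAbs(np.hstack([c['image'][60:360,120:388].repeat(1,0),cv2.resize(a,(399,300))]),alpha=1.3))
print(proj(s,o['tool_pos']),proj(s,o['tool_pos']-[0,0,.0554]),proj(s,(.636,-.1762,.166)))
E
```

```text
t 11.63 pos [ 0.624 -0.166  0.24 ] rot [-179.556   -2.233  173.081] F [-0.399 -0.598 -1.232] w 0.0165 q7 103.7
shift cm now-axes [-1.282 -0.904 -1.038] final-axes [-1.329 -0.885 -0.994] turn [-0.453 -2.231  0.489]
[ 0.624504   -0.16501651  0.24094908]
[286.00696158 132.07998768] [286.7298089  149.71793569] [283.99083222 153.80138263]
```

View pics/m3.png

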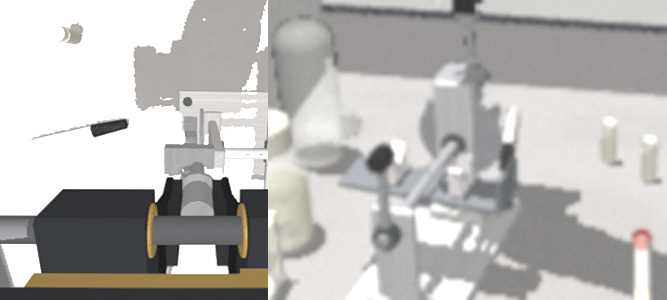

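servo_tool([
  [0.1, [-0.6, -0.5, 0], [-0.3, -1.5, 0.3]],
  [0.1, [-0.5, -0.3, 0], [-0.2, -0.8, 0.2]],
  [0.1, [-0.2, -0.1, 0], [0, -0.3, 0]],
  [0.1, [0, 0, 0], [0, 0, 0]],
  [0.1, [0, 0, 0], [0, 0, 0]],
])

```text
time_s: 12.2
tool_pos: [0.6375, -0.1708, 0.2426]
tool_rot: [179.7, 0.7, 173.0]
force: [0.4, 0.6, -1.2]
grip_width: 0.0166
```

```bash
python3 to.py .6360 -.1762 .225 172.6
```

```text
t 12.20 pos [ 0.637 -0.171  0.243] rot [179.721   0.71  173.046] F [ 0.35   0.585 -1.195] w 0.0166 q7 104.4
shift cm now-axes [ 0.109 -0.566  1.76 ] final-axes [ 0.083 -0.558  1.764] turn [0.281 0.709 0.448]
```

servo_tool([
  [0.1, [0.1, -0.4, 0.6], [0.2, 0.5, 0.3]],
  [0.1, [0, -0.25, 0.6], [0.1, 0.2, 0.1]],
  [0.1, [0, -0.1, 0.3], [0, 0, 0]],
  [0.1, [0, 0, 0], [0, 0, 0]],
  [0.1, [0, 0, 0], [0, 0, 0]],
])

```text
time_s: 12.62
tool_pos: [0.6353, -0.1778, 0.2255]
tool_rot: [-180.0, -0.2, 172.7]
force: [0.6, 0.4, -1.6]
grip_width: 0.0165
```

```bash
python3 to.py .6360 -.1762 .225 172.6
```

```text
t 12.62 pos [ 0.635 -0.178  0.226] rot [-179.96    -0.163  172.679] F [ 0.58   0.416 -1.622] w 0.0165 q7 104.8
shift cm now-axes [-0.045  0.17   0.049] final-axes [-0.045  0.17   0.049] turn [-0.04  -0.163  0.079]
```

servo_tool([
  [0.1, [-0.05, 0.2, 0.2], [0, -0.2, 0]],
  [0.1, [0, 0.1, 0.3], [0, 0, 0]],
  [0.1, [0, 0, 0.4], [0, 0, 0]],
  [0.1, [0, 0, 0.4], [0, 0, 0]],
  [0.1, [0, 0, 0.3], [0, 0, 0]],
  [0.1, [0, 0, 0], [0, 0, 0]],
])

```text
time_s: 13.12
tool_pos: [0.636, -0.1743, 0.2075]
tool_rot: [-180.0, -0.0, 172.7]
force: [0.1, 0.1, -0.8]
grip_width: 0.0165
```

```bash
python3 to.py .6360 -.1762 .175 172.6
```

```text
t 13.12 pos [ 0.636 -0.174  0.207] rot [-179.971   -0.008  172.69 ] F [ 0.094  0.145 -0.77 ] w 0.0165 q7 104.7
shift cm now-axes [-0.027 -0.188  3.246] final-axes [-0.027 -0.189  3.246] turn [-0.029 -0.008  0.09 ]
```

servo_tool([
  [0.1, [0, -0.05, 0.3], [0, 0, 0]],
  [0.1, [0, -0.05, 0.4], [0, 0, 0]],
  [0.1, [0, 0, 0.4], [0, 0, 0]],
  [0.1, [0, 0, 0.4], [0, 0, 0]],
  [0.1, [0, 0, 0.3], [0, 0, 0]],
  [0.1, [0, 0, 0.2], [0, 0, 0]],
  [0.1, [0, 0, 0], [0, 0, 0]],
])

```text
time_s: 13.7
tool_pos: [0.6353, -0.1752, 0.1851]
tool_rot: [-180.0, -0.1, 172.7]
force: [0.5, -0.4, -1.1]
grip_width: 0.0168
```

```bash
python3 to.py .6360 -.1762 .175 172.6
```

```text
t 13.70 pos [ 0.635 -0.175  0.185] rot [-179.992   -0.073  172.688] F [ 0.451 -0.383 -1.134] w 0.0168 q7 105.1
shift cm now-axes [-0.079 -0.087  1.01 ] final-axes [-0.078 -0.087  1.01 ] turn [-0.008 -0.073  0.088]
```

servo_tool([
  [0.1, [-0.05, 0, 0.3], [0, 0, 0]],
  [0.1, [0, 0, 0.3], [0, 0, 0]],
  [0.1, [0, 0, 0.3], [0, 0, 0]],
  [0.1, [0, 0, 0.2], [0, 0, 0]],
  [0.1, [0, 0, 0.15], [0, 0, 0]],
  [0.1, [0, 0, 0], [0, 0, 0]],
])

```text
time_s: 14.2
tool_pos: [0.6356, -0.1755, 0.1768]
tool_rot: [179.9, -0.0, 172.7]
force: [-0.8, 0.5, -1.2]
grip_width: 0.0167
```

```bash
python3 to.py .6360 -.1762 .1764 172.6
```

```text
t 14.20 pos [ 0.636 -0.175  0.177] rot [179.904  -0.002 172.673] F [-0.765  0.453 -1.214] w 0.0167 q7 105.3
shift cm now-axes [-0.05  -0.064  0.041] final-axes [-0.05  -0.064  0.041] turn [ 0.096 -0.002  0.073]
```

servo_tool([
  [0.1, [0, 0, 0.25], [0, 0, 0]],
  [0.1, [0, 0, 0.1], [0, 0, 0]],
  [0.1, [0, 0, 0], [0, 0, 0]],
  [0.6, [0, 0, 0], [0, 0, 0]],
  [0.6, [0, 0, 0], [0, 0, 0]],
  [0.6, [0, 0, 0], [0, 0, 0]],
  [0.6, [0, 0, 0], [0, 0, 0]],
  [0.6, [0, 0, 0], [0, 0, 0]],
  [0.6, [0, 0, -1], [0, 0, 0]],
  [0.6, [0, 0, -2], [0, 0, 0]],
  [0.6, [0, 0, -2], [0, 0, 0]],
  [0.6, [0, 0, -1.5], [0, 0, 0]],
  [0.6, [0, 0, -0.5], [0, 0, 0]],
  [0.6, [0, 0, 0], [0, 0, 0]],
])

```text
time_s: 15.37
tool_pos: [0.6368, -0.1758, 0.2496]
tool_rot: [179.9, 0.2, 172.7]
force: [0.6, 0.2, -1.8]
grip_width: 0.0521
```

servo_tool([
  [0.6, [3, 1, 0], [0, 0, 0]],
  [0.6, [3.5, 1.3, 0], [0, 0, 0]],
  [0.6, [3.5, 1.3, 0], [0, 0, 0]],
  [0.6, [3, 1, 0], [0, 0, 4]],
  [0.6, [0, 0, 0], [0, 0, 7]],
  [0.6, [0, 0, 0], [0, 0, 7]],
  [0.6, [0, 0, 0], [0, 0, 7]],
  [0.6, [0, 0, 0], [0, 0, 7]],
  [0.6, [0, 0, 0], [0, 0, 7]],
  [0.6, [0, 0, 0], [0, 0, 7]],
  [0.6, [0, 0, 0], [0, 0, 7]],
  [0.6, [0, 0, 0], [0, 0, 7]],
  [0.6, [0, 0, 0], [0, 0, 5]],
  [0.6, [0, 0, 0], [0, 0, 3]],
  [0.6, [0, 0, 0], [0, 0, 0]],
  [0.6, [0, 0, 0], [0, 0, 0]],
])

```text
time_s: 16.7
tool_pos: [0.5013, -0.109, 0.2352]
tool_rot: [-179.3, -0.2, 102.5]
force: [-0.2, 0.7, 0.1]
grip_width: 0.052
```

```bash
python3 to.py .4425 -.0805 .12 94;python3 - <<'E'
from h import *
np.set_printoptions(precision=4,suppress=True)
c=save('wrist','w4');t=save('top','t4');s=save('side','s4')
print('w guide',proj(c,(.636,-.1762,.196)),'top',proj(t,(.636,-.1762,.197)),'side',proj(s,(.636,-.1762,.197)),proj(s,(.636,-.1762,.166)),'tube',proj(c,(.4425,-.0805,.009)))
A=cv2.resize(t['image'][125:195,340:410],(300,300),interpolation=cv2.INTER_CUBIC)
B=cv2.resize(s['image'][130:200,250:320],(300,300),interpolation=cv2.INTER_CUBIC)
cv2.imwrite('pics/m4.png',cv2.convertScaleAbs(np.vstack([np.hstack([A,B,A*0])[:, :640],c['image'][:300]]),alpha=1.2))
E
```

```text
t 16.70 pos [ 0.501 -0.109  0.235] rot [-179.293   -0.229  102.461] F [-0.171  0.683  0.076] w 0.0520 q7 22.6
shift cm now-axes [ 4.007 -4.98  11.595] final-axes [ 3.255 -5.663 11.516] turn [-0.723 -0.177  8.463]
w guide [469.46   344.8941] top [382.4916 146.5746] side [283.5588 144.2949] [283.9908 153.8014] tube [278.0979 144.8008]
```

View pics/m4.png

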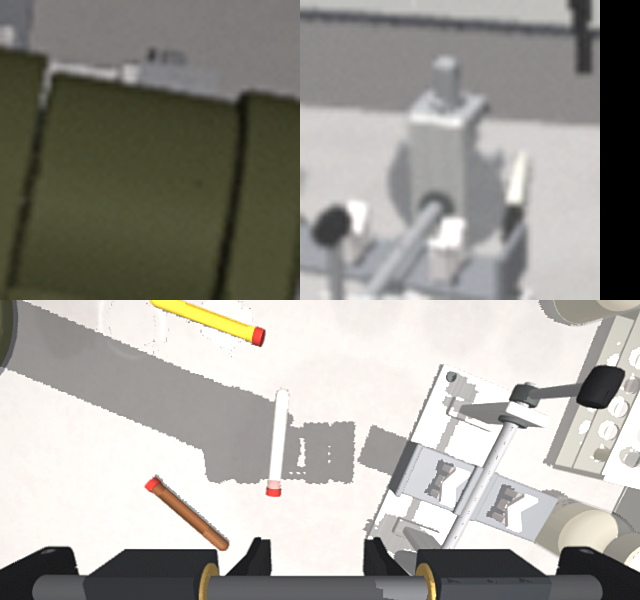

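The side crop shows the pin upright with its flange on the guide. Its top is at (284.3,144.0) against a predicted home position of (283.6,144.3), so it is home. The tube is undisturbed, from (283,90) to (273,195) in the wrist view. Next, the tube.

```bash
python3 - <<'E'
from h import *
np.set_printoptions(precision=4,suppress=True)
c=load('w4')
a=atz(c,273,195,.009);b=atz(c,283,90,.009);print(a,b,(a+b)/2,np.linalg.norm(a-b),np.degrees(np.arctan2(*(b-a)[1::-1])))
E
```

```text
[ 0.4478 -0.1446  0.009 ] [ 0.4364 -0.0166  0.009 ] [ 0.4421 -0.0806  0.009 ] 0.128496851748022 95.05745676222116
```

servo_tool([
  [0.6, [1, -1.2, 1], [-0.3, -0.1, 4]],
  [0.6, [1.2, -1.7, 2], [-0.2, 0, 3]],
  [0.6, [0.8, -1.5, 3], [0, 0, 1]],
  [0.6, [0.3, -0.8, 2.5], [0, 0, 0]],
  [0.6, [0, -0.3, 1.5], [0, 0, 0]],
  [0.6, [0, 0, 0.5], [0, 0, 0]],
  [0.6, [0, 0, 0], [0, 0, 0]],
  [0.6, [0, 0, 0], [0, 0, 0]],
])

```text
time_s: 17.52
tool_pos: [0.4415, -0.0833, 0.1284]
tool_rot: [179.9, -0.0, 94.4]
force: [0.8, 0.2, 0.3]
grip_width: 0.0522
```

```bash
python3 to.py .4425 -.0805 .06 94
```

```text
t 17.52 pos [ 0.442 -0.083  0.128] rot [179.851  -0.007  94.356] F [0.814 0.194 0.271] w 0.0522 q7 10.0
shift cm now-axes [0.271 0.108 6.836] final-axes [0.273 0.124 6.836] turn [ 0.149 -0.008  0.356]
```

servo_tool([
  [0.6, [0.2, 0.1, 1.5], [0.1, 0, 0]],
  [0.6, [0.1, 0.05, 2.5], [0, 0, 0]],
  [0.6, [0, 0, 2.5], [0, 0, 0]],
  [0.6, [0, 0, 1.7], [0, 0, 0]],
  [0.6, [0, 0, 0.8], [0, 0, 0]],
  [0.6, [0, 0, 0.2], [0, 0, 0]],
  [0.6, [0, 0, 0], [0, 0, 0]],
])

```text
time_s: 18.1
tool_pos: [0.4559, -0.0817, 0.0427]
tool_rot: [178.8, 0.2, 94.4]
force: [-0.3, -0.0, 0.5]
grip_width: 0.0521
```

```bash
python3 to.py .4422 -.0806 .004 94.5
```

```text
t 18.10 pos [ 0.456 -0.082  0.043] rot [178.849   0.167  94.445] F [-0.283 -0.005  0.458] w 0.0521 q7 14.8
shift cm now-axes [ 0.225 -1.434  3.841] final-axes [ 0.215 -1.357  3.869] turn [ 1.151  0.167 -0.053]
```

servo_tool([
  [0.6, [0.1, -0.6, 0], [0.6, 0.1, 0]],
  [0.6, [0.1, -0.6, 0], [0.5, 0, 0]],
  [0.6, [0, -0.4, 0.2], [0.2, 0, 0]],
  [0.6, [0, 0, 0.3], [0, 0, 0]],
  [0.6, [0, 0, 0], [0, 0, 0]],
  [0.6, [0, 0, 0], [0, 0, 0]],
])

```text
time_s: 18.6
tool_pos: [0.4421, -0.081, 0.0419]
tool_rot: [179.8, 0.0, 94.5]
force: [0.7, 0.2, 0.3]
grip_width: 0.0524
```

```bash
python3 to.py .4422 -.0806 .004 94.5
```

```text
t 18.60 pos [ 0.442 -0.081  0.042] rot [179.799   0.02   94.457] F [0.657 0.218 0.308] w 0.0524 q7 14.2
shift cm now-axes [ 0.037 -0.004  3.786] final-axes [0.036 0.01  3.786] turn [ 0.201  0.02  -0.043]
```

Centred. Down slowly, with the drift compensated.

servo_tool([
  [0.6, [0, -0.1, 0.6], [0.1, 0, 0]],
  [0.6, [0, -0.2, 0.8], [0.1, 0, 0]],
  [0.6, [0, -0.2, 0.8], [0.1, 0, 0]],
  [0.6, [0, -0.1, 0.5], [0.1, 0, 0]],
  [0.6, [0, 0, 0.2], [0, 0, 0]],
  [0.6, [0, 0, 0], [0, 0, 0]],
  [0.6, [0, 0, 0], [0, 0, 0]],
])

```text
time_s: 19.18
tool_pos: [0.4347, -0.0816, 0.0089]
tool_rot: [-179.7, 0.0, 94.4]
force: [0.4, -0.3, -0.7]
grip_width: 0.0525
```

```bash
python3 to.py .4422 -.0806 .004 94.5
```

```text
t 19.18 pos [ 0.435 -0.082  0.009] rot [-179.659    0.034   94.449] F [ 0.385 -0.312 -0.688] w 0.0525 q7 16.3
shift cm now-axes [0.037 0.758 0.486] final-axes [0.036 0.755 0.491] turn [-0.341  0.033 -0.051]
```

servo_tool([
  [0.6, [0, 0.5, 0.2], [-0.2, 0, 0]],
  [0.6, [0, 0.4, 0.2], [-0.1, 0, 0]],
  [0.6, [0, 0.1, 0.1], [0, 0, 0]],
  [0.6, [0, 0, 0], [0, 0, 0]],
  [0.6, [0, 0, 0], [0, 0, 0]],
])

```text
time_s: 19.6
tool_pos: [0.447, -0.0807, 0.0039]
tool_rot: [179.9, 0.1, 94.5]
force: [0.1, 0.1, 0.0]
grip_width: 0.0521
```

```bash
python3 to.py .4422 -.0806 .004 94.5
```

```text
t 19.60 pos [ 0.447 -0.081  0.004] rot [179.91    0.057  94.463] F [0.112 0.145 0.042] w 0.0521 q7 17.2
shift cm now-axes [ 0.051 -0.473 -0.013] final-axes [ 0.052 -0.473 -0.012] turn [ 0.09   0.057 -0.037]
```

servo_tool([
  [0.6, [0, -0.3, 0], [0, 0, 0]],
  [0.6, [0, -0.15, 0], [0, 0, 0]],
  [0.4, [0, 0, 0], [0, 0, 0]],
  [0.25, [0, 0, 0], [0, 0, 0]],
  [0.15, [0, 0, 0], [0, 0, 0]],
  [0.1, [0, 0, 0], [0, 0, 0]],
  [0.1, [0, 0, 0], [0, 0, 0]],
  [0.1, [0, 0, 0], [0, 0, 0]],
  [0.1, [0, 0, 0], [0, 0, 0]],
  [0.1, [0, 0, 0], [0, 0, 0]],
  [0.1, [0, 0, 0], [0, 0, 0]],
], force=8)

```text
time_s: 20.52
tool_pos: [0.442, -0.0811, 0.0043]
tool_rot: [179.9, 0.0, 94.5]
force: [0.0, 0.3, -0.6]
grip_width: 0.018
```

```bash
python3 to.py .4422 -.0806 .004 94.5
```

```text
t 20.52 pos [ 0.442 -0.081  0.004] rot [179.866   0.031  94.457] F [ 0.035  0.329 -0.599] w 0.0180 q7 17.0
shift cm now-axes [0.047 0.021 0.034] final-axes [0.047 0.022 0.034] turn [ 0.134  0.031 -0.043]
```

The grasp is good, but the gripper body (±95 mm along the jaws, 70 mm behind the TCP) would meet the pin top and the knob if I placed the tube from a mid-tube grip. So I regrip near the cap, 53 mm off middle. The fingers and body then stay on the +x side, clear of both.

servo_tool([
  [0.3, [0, 0, 0], [0, 0, 0]],
  [0.6, [0, 0, 0], [0, 0, 0]],
  [0.6, [0, 0, 0], [0, 0, 0]],
  [0.6, [0, 0, 0], [0, 0, 0]],
  [0.6, [0, 0, -0.6], [0, 0, 0]],
  [0.6, [0, 0, -0.9], [0, 0, 0]],
  [0.6, [0, 0, -0.9], [0, 0, 0]],
  [0.6, [0, 0, -0.5], [0, 0, 0]],
  [0.6, [-0.6, 0, 0], [0, 0, 0]],
  [0.6, [-1.2, 0, 0], [0, 0, 0]],
  [0.6, [-1.4, 0, 0], [0, 0, 0]],
  [0.6, [-1.1, 0, 0], [0, 0, 0]],
  [0.6, [-0.6, 0, 0], [0, 0, 0]],
  [0.6, [-0.2, 0, 0], [0, 0, 0]],
  [0.6, [0, 0, 0], [0, 0, 0]],
  [0.6, [0, 0, 0], [0, 0, 0]],
])

```text
time_s: 21.85
tool_pos: [0.4481, -0.1353, 0.0394]
tool_rot: [179.5, 0.0, 94.5]
force: [-0.5, 0.5, 0.4]
grip_width: 0.0517
```

```bash
python3 to.py .4467 -.1333 .005 94.8; python3 - <<'E'
from h import *
c=save('wrist','w5'); t=save('top','t5')
a=cv2.cvtColor(c['image'],cv2.COLOR_BGR2HSV); m=((a[...,0]<6)|(a[...,0]>174))&(a[...,1]>150)&(a[...,2]>80)
n,l,st,ce=cv2.connectedComponentsWithStats(m.astype(np.uint8)); 
for i in range(1,n):
    if st[i,4]>30: print(st[i],ce[i],atz(c,*ce[i],.0098))
E
```

```text
t 21.85 pos [ 0.448 -0.135  0.039] rot [179.527   0.017  94.531] F [-0.467  0.467  0.432] w 0.0517 q7 23.0
shift cm now-axes [ 0.217 -0.156  3.443] final-axes [ 0.216 -0.127  3.445] turn [ 0.473  0.018 -0.269]
[300 236  29  17 355] [314.10140845 244.54084507] [ 0.44644233 -0.14265597  0.0098    ]
[ 74 244  29  29 415] [ 85.91807229 256.40481928] [ 0.29299789 -0.16337318  0.0098    ]
```

servo_tool([
  [0.6, [0.1, -0.2, 0.6], [0.3, 0, 0]],
  [0.6, [0.1, -0.2, 0.8], [0.2, 0, 0]],
  [0.6, [0, -0.2, 0.8], [0.1, 0, 0]],
  [0.6, [0, -0.1, 0.6], [0, 0, 0]],
  [0.6, [0, 0, 0.3], [0, 0, 0]],
  [0.6, [0, 0, 0], [0, 0, 0]],
  [0.6, [0, 0, 0], [0, 0, 0]],
])

```text
time_s: 22.53
tool_pos: [0.4389, -0.1308, 0.0036]
tool_rot: [-179.6, -0.1, 94.8]
force: [0.9, 0.5, -0.2]
grip_width: 0.0521
```

```bash
python3 to.py .4467 -.1335 .005 94.8
```

```text
t 22.53 pos [ 0.439 -0.131  0.004] rot [-179.62    -0.057   94.796] F [ 0.943  0.499 -0.202] w 0.0521 q7 25.0
shift cm now-axes [-0.336  0.754 -0.148] final-axes [-0.336  0.755 -0.142] turn [-0.38  -0.057 -0.003]
```

servo_tool([
  [0.6, [-0.2, 0.4, -0.1], [-0.2, 0, 0]],
  [0.6, [-0.1, 0.2, 0], [-0.1, 0, 0]],
  [0.6, [0, 0, 0], [0, 0, 0]],
  [0.6, [0, 0, 0], [0, 0, 0]],
])

```text
time_s: 22.87
tool_pos: [0.4466, -0.1339, 0.0051]
tool_rot: [180.0, -0.0, 94.8]
force: [-0.3, -0.2, 0.5]
grip_width: 0.0524
```

```bash
python3 to.py .4467 -.1335 .005 94.8
```

```text
t 22.87 pos [ 0.447 -0.134  0.005] rot [179.976  -0.031  94.784] F [-0.34  -0.193  0.477] w 0.0524 q7 25.7
shift cm now-axes [0.039 0.014 0.014] final-axes [0.039 0.015 0.014] turn [ 0.024 -0.031 -0.016]
```

Close on it, then lift in gentle steps.

servo_tool([
  [0.4, [0, 0, 0], [0, 0, 0]],
  [0.25, [0, 0, 0], [0, 0, 0]],
  [0.15, [0, 0, 0], [0, 0, 0]],
  [0.1, [0, 0, 0], [0, 0, 0]],
  [0.1, [0, 0, 0], [0, 0, 0]],
  [0.1, [0, 0, 0], [0, 0, 0]],
  [0.1, [0, 0, 0], [0, 0, 0]],
  [0.1, [0, 0, 0], [0, 0, 0]],
  [0.1, [0, 0, -0.3], [0, 0, 0]],
  [0.1, [0, 0, -0.7], [0, 0, 0]],
  [0.1, [0, 0, -1], [0, 0, 0]],
  [0.1, [0, 0, -1.3], [0, 0, 0]],
  [0.1, [0, 0, -1.3], [0, 0, 0]],
  [0.1, [0, 0, -1], [0, 0, 0]],
  [0.1, [0, 0, -0.5], [0, 0, 0]],
  [0.1, [0, 0, -0.2], [0, 0, 0]],
  [0.1, [0, 0, 0], [0, 0, 0]],
], force=20)

```text
time_s: 24.28
tool_pos: [0.4473, -0.1345, 0.0761]
tool_rot: [179.8, -0.0, 94.7]
force: [0.1, -0.6, -0.1]
grip_width: 0.019
```

```bash
python3 to.py .4467 -.1335 .2 172.6; python3 - <<'E'
from h import *
c=save('wrist','w6'); s=save('side','s6')
A=cv2.resize(s['image'][180:255,300:400],(640,480),interpolation=cv2.INTER_CUBIC)
cv2.imwrite('pics/m6.png',cv2.convertScaleAbs(np.hstack([c['image'][:,180:480],cv2.resize(A,(500,400))]),alpha=1.2))
E
```

```text
t 24.28 pos [ 0.447 -0.135  0.076] rot [179.781  -0.025  94.725] F [ 0.116 -0.581 -0.138] w 0.0190 q7 20.7
shift cm now-axes [  0.11   -0.009 -12.393] final-axes [  0.077   0.091 -12.393] turn [  0.202   0.128 -77.875]
```

View pics/m6.png

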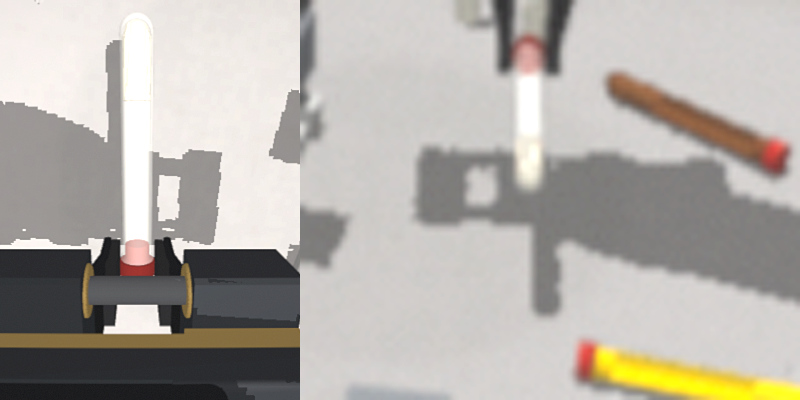

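Tube held by the cap and lifted, closed end at wrist (318,14) and side (345.6,215). Checking droop by triangulation.

```bash
python3 - <<'E'
from h import *
np.set_printoptions(precision=4,suppress=True)
w=load('w6');s=load('s6')
print(tri((w,317.5,14),(s,345.6,214.8)),'expected level end',(.4473-.01,-.1345+.118,.081))
print(tri((w,317.5,250),(s,345.6,193.5)))
print(proj(s,(.437,-.0165,.081)),proj(w,(.437,-.0165,.081)),proj(w,(.437,-.0165,.07)))
E
```

```text
[ 0.4361 -0.0144  0.0784] expected level end (0.43729999999999997, -0.016500000000000015, 0.081)
[ 0.4457 -0.1349  0.07  ]
[345.0026 213.4983] [317.1688  17.4329] [317.0636  24.1155]
```

servo_tool([
  [0.1, [0, 0, -0.8], [0, 0, -1]],
  [0.1, [0, 0, -1.6], [0, 0, -3]],
  [0.1, [0, 0, -2.2], [0, 0, -5]],
  [0.1, [0, 0, -2.2], [0, 0, -6]],
  [0.1, [0, 0, -2.2], [0, 0, -6]],
  [0.1, [0, 0, -1.8], [0, 0, -6]],
  [0.1, [0, 0, -1.2], [0, 0, -6]],
  [0.1, [0, 0, -0.6], [0, 0, -6]],
  [0.1, [0, 0, 0], [0, 0, -6]],
  [0.1, [0, 0, 0], [0, 0, -6]],
  [0.1, [0, 0, 0], [0, 0, -6]],
  [0.1, [0, 0, 0], [0, 0, -6]],
  [0.1, [0, 0, 0], [0, 0, -5]],
  [0.1, [0, 0, 0], [0, 0, -4]],
  [0.1, [0, 0, 0], [0, 0, -3]],
  [0.1, [0, 0, 0], [0, 0, -1.5]],
  [0.1, [0, 0, 0], [0, 0, 0]],
  [0.1, [0, 0, 0], [0, 0, 0]],
])

```text
time_s: 25.88
tool_pos: [0.4398, -0.1355, 0.2054]
tool_rot: [-179.8, -1.0, 175.7]
force: [0.5, 0.5, 0.1]
grip_width: 0.0186
```

```bash
python3 to.py .7064 -.0826 .21 172.6
```

```text
t 25.88 pos [ 0.44  -0.136  0.205] rot [-179.758   -0.961  175.686] F [0.454 0.491 0.126] w 0.0186 q7 95.8
shift cm now-axes [-26.179   7.275  -0.929] final-axes [-25.761   8.678  -0.459] turn [-0.267 -0.955  3.088]
```

servo_tool([
  [0.1, [-1, 0.3, -0.3], [-0.2, -0.7, 2]],
  [0.1, [-1.8, 0.6, -0.2], [0, -0.2, 1]],
  [0.1, [-2.4, 0.8, 0], [0, 0, 0]],
  [0.1, [-2.8, 0.9, 0], [0, 0, 0]],
  [0.1, [-2.8, 0.9, 0], [0, 0, 0]],
  [0.1, [-2.8, 0.9, 0], [0, 0, 0]],
  [0.1, [-2.8, 0.9, 0], [0, 0, 0]],
  [0.1, [-2.6, 0.9, 0], [0, 0, 0]],
  [0.1, [-2, 0.7, 0], [0, 0, 0]],
  [0.1, [-1.4, 0.5, 0], [0, 0, 0]],
  [0.1, [-0.8, 0.3, 0], [0, 0, 0]],
  [0.1, [-0.3, 0.1, 0], [0, 0, 0]],
  [0.1, [0, 0, 0], [0, 0, 0]],
  [0.1, [0, 0, 0], [0, 0, 0]],
  [0.1, [0, 0, 0], [0, 0, 0]],
])

```text
time_s: 27.13
tool_pos: [0.6911, -0.0838, 0.2023]
tool_rot: [180.0, -0.8, 172.3]
force: [-0.3, -0.2, 0.1]
grip_width: 0.0187
```

```bash
python3 to.py .7064 -.0826 .17 172.6
```

```text
t 27.13 pos [ 0.691 -0.084  0.202] rot [179.98   -0.754 172.282] F [-0.257 -0.164  0.107] w 0.0187 q7 98.1
shift cm now-axes [-1.546  0.325  3.209] final-axes [-1.505  0.318  3.229] turn [ 0.022 -0.754 -0.318]
```

servo_tool([
  [0.1, [-0.6, 0.15, 0.3], [0, -0.5, -0.2]],
  [0.1, [-0.6, 0.1, 0.6], [0, -0.2, -0.1]],
  [0.1, [-0.3, 0.05, 0.8], [0, 0, 0]],
  [0.1, [0, 0, 0.8], [0, 0, 0]],
  [0.1, [0, 0, 0.5], [0, 0, 0]],
  [0.1, [0, 0, 0.2], [0, 0, 0]],
  [0.1, [0, 0, 0], [0, 0, 0]],
  [0.1, [0, 0, 0], [0, 0, 0]],
])

```text
time_s: 27.8
tool_pos: [0.7053, -0.0839, 0.167]
tool_rot: [179.9, -0.0, 172.5]
force: [-0.8, 0.1, -0.4]
grip_width: 0.019
```

```bash
python3 to.py .7064 -.0826 .14 172.6; python3 - <<'E'
from h import *
c=save('wrist','w7'); s=save('side','s7')
A=cv2.resize(s['image'][130:210,230:330],(500,400),interpolation=cv2.INTER_CUBIC)
cv2.imwrite('pics/m7.png',cv2.convertScaleAbs(np.hstack([c['image'][:,180:480],A]),alpha=1.2))
E
```

```text
t 27.80 pos [ 0.705 -0.084  0.167] rot [179.912  -0.044 172.455] F [-0.798  0.083 -0.426] w 0.0190 q7 98.8
shift cm now-axes [-0.094  0.141  2.704] final-axes [-0.093  0.145  2.704] turn [ 0.089 -0.044 -0.145]
```

View pics/m7.png

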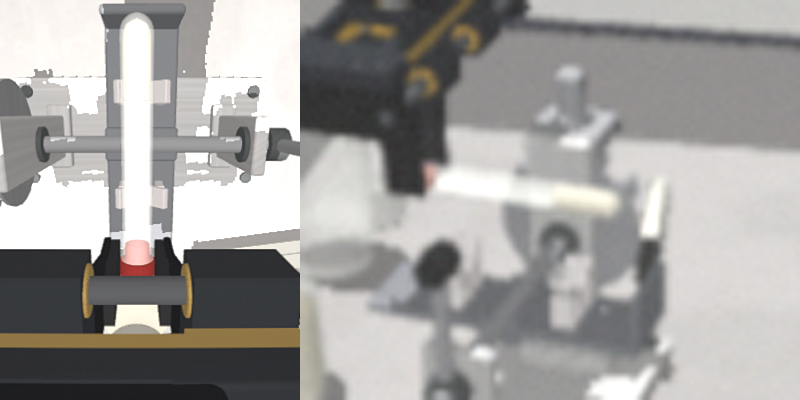

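The tube is over both rests, aligned with the cradle. The rests are at wrist crop (141.5,92) and (142,196), the tube at column 137. Measuring the lateral offset.

```bash
python3 - <<'E'
from h import *
np.set_printoptions(precision=4,suppress=True)
w=load('w7'); ez=np.array([.9917,-.1288]);ey=np.array([.1288,.9917])
def st(p): d=p[:2]-np.array([.6489,-.0751]); return d@ez,d@ey
print('rests',st(atz(w,321.5,92,.128)),st(atz(w,322,196,.128)))
print('tube',st(atz(w,317,25,.1717)),st(atz(w,318,150,.1717)),st(atz(w,318,235,.1717)),'tip',st(atz(w,317,13,.1717)))
print('tcp',st(env.get_obs()['tool_pos']))
E
```

```text
rests (np.float64(-0.03317831486298911), np.float64(0.0011992031277997944)) (np.float64(0.03236364571348161), np.float64(0.0016458150140945997))
tube (np.float64(-0.059313569253212156), np.float64(-0.0016061672850722327)) (np.float64(-0.00294778845636363), np.float64(-0.0012285237756949601)) (np.float64(0.04273368686126626), np.float64(-0.0012877930783193135)) tip (np.float64(-0.06419408461736303), np.float64(-0.0015954372615032018))
tcp (np.float64(0.05723038129367874), np.float64(-0.001496993778989304))
```

servo_tool([
  [0.1, [-0.1, 0.15, 0.3], [0, 0, -0.1]],
  [0.1, [0, 0.1, 0.6], [0, 0, 0]],
  [0.1, [0, 0.05, 0.7], [0, 0, 0]],
  [0.1, [0, 0, 0.6], [0, 0, 0]],
  [0.1, [0, 0, 0.4], [0, 0, 0]],
  [0.1, [0, 0, 0.2], [0, 0, 0]],
  [0.1, [0, 0, 0], [0, 0, 0]],
  [0.1, [0, 0, 0], [0, 0, 0]],
])

```text
time_s: 28.57
tool_pos: [0.7072, -0.0805, 0.1368]
tool_rot: [179.9, 0.0, 172.6]
force: [0.6, 0.2, 0.2]
grip_width: 0.0191
```

```bash
python3 to.py .7065 -.0812 .122 172.6
```

```text
t 28.57 pos [ 0.707 -0.081  0.137] rot [179.894   0.03  172.588] F [0.605 0.177 0.205] w 0.0191 q7 99.2
shift cm now-axes [ 0.061 -0.084  1.485] final-axes [ 0.06  -0.081  1.485] turn [ 0.106  0.03  -0.012]
```

servo_tool([
  [0.1, [0.05, -0.05, 0.2], [0, 0, 0]],
  [0.1, [0, -0.05, 0.3], [0, 0, 0]],
  [0.1, [0, 0, 0.3], [0, 0, 0]],
  [0.1, [0, 0, 0.3], [0, 0, 0]],
  [0.1, [0, 0, 0.2], [0, 0, 0]],
  [0.1, [0, 0, 0], [0, 0, 0]],
])

```text
time_s: 29.07
tool_pos: [0.7074, -0.0816, 0.1239]
tool_rot: [179.9, 0.2, 172.6]
force: [-0.3, 1.0, 0.8]
grip_width: 0.019
```

```bash
python3 to.py .7065 -.0812 .122 172.6
```

```text
t 29.07 pos [ 0.707 -0.082  0.124] rot [179.858   0.17  172.579] F [-0.334  1.006  0.755] w 0.0190 q7 99.5
shift cm now-axes [0.097 0.024 0.193] final-axes [0.097 0.024 0.193] turn [ 0.142  0.17  -0.021]
```

servo_tool([
  [0.1, [0, 0, 0.15], [0, 0, 0]],
  [0.1, [0, 0, 0.15], [0, 0, 0]],
  [0.1, [0, 0, 0.05], [0, 0, 0]],
  [0.1, [0, 0, 0], [0, 0, 0]],
])

```text
time_s: 29.4
tool_pos: [0.7082, -0.0812, 0.1222]
tool_rot: [179.8, 0.3, 172.6]
force: [0.6, 1.1, 1.9]
grip_width: 0.019
```

```bash
python3 to.py .7065 -.0812 .122 172.6
```

```text
t 29.40 pos [ 0.708 -0.081  0.122] rot [179.807   0.278 172.608] F [0.633 1.069 1.935] w 0.0190 q7 99.6
shift cm now-axes [ 0.165 -0.021  0.022] final-axes [ 0.165 -0.021  0.023] turn [0.193 0.278 0.008]
```

Contact of about 2 N at the expected height. Opening gently and backing straight up.

servo_tool([
  [0.23, [0, 0, 0], [0, 0, 0]],
  [0.25, [0, 0, 0], [0, 0, 0]],
  [0.3, [0, 0, 0], [0, 0, 0]],
  [0.4, [0, 0, 0], [0, 0, 0]],
  [0.5, [0, 0, 0], [0, 0, 0]],
  [0.5, [0, 0, 0], [0, 0, 0]],
  [0.5, [0, 0, 0], [0, 0, 0]],
  [0.5, [0, 0, -0.5], [0, 0, 0]],
  [0.5, [0, 0, -1], [0, 0, 0]],
  [0.5, [0, 0, -2], [0, 0, 0]],
  [0.5, [0, 0, -3], [0, 0, 0]],
  [0.5, [0, 0, -3], [0, 0, 0]],
  [0.5, [0, 0, -2], [0, 0, 0]],
  [0.5, [0, 0, -1], [0, 0, 0]],
  [0.5, [0, 0, 0], [0, 0, 0]],
  [0.5, [0, 0, 0], [0, 0, 0]],
  [0.5, [0, 0, 0], [0, 0, 0]],
], force=8)

```text
time_s: 30.82
tool_pos: [0.7062, -0.0825, 0.2543]
tool_rot: [179.9, 0.2, 172.5]
force: [-0.7, -0.1, 0.2]
grip_width: 0.0434
```

```bash
python3 to.py .7065 -.0812 .24 172.6; python3 - <<'E'
from h import *
np.set_printoptions(precision=1,suppress=True)
c=save('wrist','w8'); s=save('side','s8')
A=cv2.resize(s['image'][130:210,230:330],(500,400),interpolation=cv2.INTER_CUBIC)
cv2.imwrite('pics/m8.png',cv2.convertScaleAbs(np.hstack([c['image'][:,180:480],A]),alpha=1.2))
ex=np.array([.9917,-.1288,0]);m=np.array([.6489+.0002,-.0751+.0014,.1268])
for n,d in dict(closed=-.0655,mid=0,cap=.0655).items(): p=m+ex*(d+.002); print(n,proj(c,p)-[180,0],(proj(s,p)-[230,130])*5+[300,0])
print('pin',(proj(s,(.636,-.1762,.197))-[230,130])*5+[300,0])
E
```

```text
t 30.82 pos [ 0.706 -0.083  0.254] rot [179.92    0.178 172.536] F [-0.703 -0.058  0.213] w 0.0434 q7 97.6
shift cm now-axes [-0.007  0.128  1.432] final-axes [-0.012  0.13   1.432] turn [ 0.08   0.178 -0.064]
closed [138.5  59.8] [617.4 276. ]
mid [138.5 137.8] [507.1 259.4]
cap [138.4 206.7] [399.9 243.3]
pin [567.8  71.5]
```

View pics/m8.png

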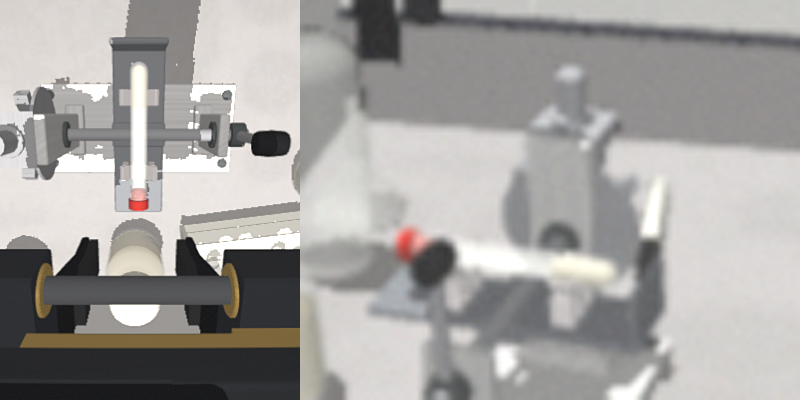

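The tube lies in both rests, with its ends at wrist (138,62) and (138,211) against predicted (138,60) and (138,207). The side view agrees too, at (616,272) against (617,276). The pin top is at (570,70) against (568,71.5), so it is still home. The gripper is clear.

```bash
python3 -c "
from cell import env; print(env.sign_off())"
```

```text
the job is handed in; nothing more can be done
None
```

I swung the cradle level by its knob, dropped the steel pin home through the guide, and laid the red-capped tube into both V rests. The job was handed in at about 31 s of the 72 s limit; sign-off reports no verdict.

I first gripped the tube at its middle. At placing height the gripper body would then have met the pin and the knob, so I released it on the worktop and regripped it near the cap.

**Last checks:**
- **Tube:** both ends were within about 1 mm across and 3 mm along the cradle of where I predicted them, in the wrist and side views. It touched down with about 2 N at the expected height.
- **Pin:** its top was within about 2 mm of the fully-home position in the side view, after release and again at the end.
- **Cradle:** the knob matched its level position to within a pixel before the pin went in.
- **Clear of the scene:** the gripper was open and raised about 13 cm above the cradle at hand-in.

None of these checks failed. The one small disagreement was about 3 mm sideways between tube and rests, and I corrected it before lowering. I had no direct reading of the cradle tilt. I did not measure the milk bottle, vial or cup again at the end, but I saw no contact with them.

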